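# Load the test chamber of the line without pressure

## Robot

A 7-joint arm with a two-finger parallel gripper is mounted at the origin on the work surface. World frame = base frame: x ahead of the robot, y to its left, z up, the work surface at z = 0. Lengths are in mm, angles in degrees, forces in N, time in s.
With the tool pointing down it reaches from about 425 to 875 mm from the base axis. Payload 4.7 kg.
Tool frame: the origin (TCP) lies between the finger pads; the fingertips stand 25 mm ahead of it and the grasp point (between the pads) lies 6 mm ahead of it (manip.nose_length is the distance from the TCP to the fingertips, in mm); z points along the fingers, y is the line along which they close (so a half turn about z gives the same grasp; the last joint's range is limited). The gripper opens to 85 mm and grips with 20 to 120 N. Pads are 22 mm wide; open, the fingers measure 114 mm over their backs; the gripper's body (76 mm by 85 mm) begins 54 mm behind the grasp point. The pads swing forward as they close: fully open they stand 13 mm farther back than shut.
Start: joints at [-65.942, 18.392, -4.016, 83.108, 1.295, 78.541, -3.26], TCP at [256.616, 597.219, 256.349] pointing down, gripper open.
Joint ranges: [-163.93, 163.93], [-17.29, 119.83], [-79.2, 71.16], [3.27, 140.29], [-89.18, 269.18], [5.43, 117.66], [-154.24, 154.24]. Speed limits (degrees/s): [147.25, 147.25, 180, 180, 180, 180, 180].

## Interface

Orientations are given as [roll, pitch, yaw] about the fixed x, y, z axes, in that order (R = Rz(yaw) Ry(pitch) Rx(roll)).
In Python, from station import telemetry, capture, camera_params, job, spot_in, outline_of, manip gives the robot as it stands.
- The arm moves only by the shell command python3 -m handwheel 'ROWS' [OPENING]. ROWS is JSON, a list of rows, each an object of numbers: "x", "y", "z": the shift along the tool's x, y, z scaled (see below); "wx", "wy", "wz": the turn, a rotation vector about the tool's x, y, z scaled (see below). A call has exactly 5 rows; each row shifts and turns the commanded pose from where the row before left it, along the tool's axes as they then stand; what a row does not reach is not made up. The controller multiplies each number of a shift by 0.1 m and each number of a turn by pi rad. A row lasts 1/8 s, in which the tool goes at most 62.5 mm and 10.7 degrees, less where a joint would pass 70% of its speed; a pose out of reach is approached as far as the arm can. A call with a number of a shift or a turn outside -1 to 1 is refused whole. A call with a gripper value outside its range is refused whole. OPENING is the closure, from -1 (fully open) to 1 (shut), set as the call begins (- or left out, the last holds). The fingers move at their own pace and stop on an object; the grip force is fixed at half the most. Time passes only in rows, so rows that do not move let the fingers close, or fill a call up. It gives the time, the measured TCP pose, the force, the opening and the grip force at its end, in the units of the state.
- telemetry.observe(): the state, without advancing time (a new reading comes with each control period).
- capture(name): name is "scene" or "top"; returns (picture, depth): 480x640x3 uint8, red, green, blue; 480x640 float32, mm along the optical axis (not along the pixel's ray), 0 where there is no reading.
- camera_params(name): a dict with "vfov" (degrees; the focal length in pixels is half the picture's height over the tangent of half this angle, whatever the lens; pixels are square), "cx", "cy" (the principal point, pixels), "R" (3x3) and "t" (3): a world point X has camera coordinates R X + t. Camera axes: x right, y down, z forward; pixel columns grow to the right and rows downward; lengths in mm; the calibration is good to about 2 mm. A picture is of the moment at which its call begins. camera_params takes no time and is no camera call.
- job.job_done(): hands the job in; it is judged then, once.
Trained networks look in the newest picture that a camera, given by its name, has taken for a name from the list of things; names that differ only in an ending like _2 or _b are one class to them, and where a whole thing is asked for, a point or a joint stands for the part that bears it (a point fixed in the world has none). Each returns a list of dicts, best first, with "confidence" (0 to 1); they miss things now and then, are a little off and sometimes report something else, mostly with a low value. They report only what shows in the picture. A call takes as long as a camera call.
- spot_in(camera, thing): "rect" ([centre column, centre row, width, height] in pixels, round what is visible of it).
- outline_of(camera, thing): "region" (480x640 bool, what is visible of it) and "rect" ([centre column, centre row, width, height] in pixels, round what is visible of it).
The state is a dict: "time_s": time; "joint_positions": joint angles; "joint_velocities": joint speeds; "effort": joint torques, N m; "position": TCP position; "tool_rot": TCP orientation; "contact_force": force on the tool from outside, world axes, zero at the start; "ft_torque": the same for the moment, N m; "width": finger opening in mm; "finger_force": force on a finger pad.
Only numpy, scipy, OpenCV 4.12 (cv2) and the standard library are available. Lean on these libraries where they do the work, as an engineer would, in place of code of your own. Each camera call takes 0.05 s, during which the arm holds its last target. There are 200 camera calls.

## Task

Read the two gauges: each shows the pressure of the line of the test chamber in front of it, and only the line whose pointer rests at the zero pin is safe to load. Take the white ceramic disc-core pair out of the half-open drawer and set it down gently, upright, in the middle of the round rubber pad in that line's chamber, then swing that chamber's lid shut and press down firmly on it with the fingers to make sure it is fully home. Leave the pressurised line's chamber and its lid, the two green swirl cores and the brass manifold as they are.

Things in the scene. Friction and masses are not known exactly. Their poses are not given: they have to be found in the camera images.
- ceramic_pair: White ceramic disc-core pair, to be moved: a disc 26 mm across and 8 mm high with a round stub 16 mm across and 17 mm high on top (25 mm high in all), 30 g. Stands upright on the floor of the half-open drawer. Origin: centre of its underside; z up. Grip it by the stub.
- unit: Low sheet-metal drawer unit between the two lines, fixed, 240 mm (x) by 180 mm (y), 60 mm high; origin: centre of its underside; its front faces the robot.
- unit_drawer0 (a joint): How far in m the drawer is pulled out towards the robot (0.12 to 0.15 at the start). The pulled-out part is open above: 138 mm wide inside, its floor 22 mm, its side walls 38 mm and its front panel 48 mm above the shelf, a bar handle before it. It slides easily; its position does not matter.
- chamber_left: Test chamber on the left line (the one at positive y): open-topped square metal box, fixed to the shelf, 110 mm (its x) by 100 mm (its y) outside, 45 mm high, walls and floor 4 mm (inside 102 x 92 mm). Origin: centre of its underside; z up; its +x side, the hinge side, looks away from the robot (yaw up to 0.2 rad).
- chamber_right: Test chamber on the right line (the one at negative y): open-topped square metal box, fixed to the shelf, 110 mm (its x) by 100 mm (its y) outside, 45 mm high, walls and floor 4 mm (inside 102 x 92 mm). Origin: centre of its underside; z up; its +x side, the hinge side, looks away from the robot (yaw up to 0.2 rad).
- pad_left_top (a point): Centre of the top of the round black rubber pad on the floor in the middle of the left chamber: 54 mm across, 3 mm thick, its top 7 mm above the shelf. Axes as the chamber's.
- pad_right_top (a point): The same for the right chamber.
- lid_left (a joint): Angle in rad of the flat steel lid of the left chamber: 0 = shut, level on the rim; 1.6 to 1.85 = open, leaning back away from the robot. Hinge line: parallel to the chamber's y, 55 mm along its x from its origin, 45 mm up. The stiff hinge stays wherever it is left and does not drop shut; 1 to 3 N at the free edge moves it. No latch; its stop is at 0.
- lid_right (a joint): Angle in rad of the flat steel lid of the right chamber: 0 = shut, level on the rim; 1.6 to 1.85 = open, leaning back away from the robot. Hinge line: parallel to the chamber's y, 55 mm along its x from its origin, 45 mm up. The stiff hinge stays wherever it is left and does not drop shut; 1 to 3 N at the free edge moves it. No latch; its stop is at 0.
- lid_left_edge (a point): Middle of the free edge of the left lid, on its outer (when shut, upper) face. The lid is 120 mm long from hinge line to free edge (it oversails the chamber by 10 mm), 100 mm wide and 5 mm thick; shut, its top is 50 mm above the shelf. A firm press on it when shut is some 10 N.
- lid_right_edge (a point): Middle of the free edge of the right lid, on its outer (when shut, upper) face. The lid is 120 mm long from hinge line to free edge (it oversails the chamber by 10 mm), 100 mm wide and 5 mm thick; shut, its top is 50 mm above the shelf. A firm press on it when shut is some 10 N.
- gauge_a: One of two alike chrome gauges, fixed, dial facing up, 100 mm across, pointer 57 mm above the shelf. Each stands 170 mm behind one chamber (along its +x); which stands behind which varies. Origin: centre of its underside; its +x is the dial's top. Zero is the wide tick with a black stop pin beside it, at the dial's lower left seen from the robot (towards the gauge's -x +y).
- gauge_b: The other gauge, as gauge_a.
- needle_a (a joint): Angle in rad of the red pointer of gauge_a, clockwise from above, from the zero mark: below 0.1 = resting at zero, no pressure; 1.2 or more = under pressure; 4.6 is full scale.
- needle_b (a joint): Angle in rad of the red pointer of gauge_b, clockwise from above, from the zero mark: below 0.1 = resting at zero, no pressure; 1.2 or more = under pressure; 4.6 is full scale.
- swirl_1: Green plastic swirl core (bystander), 20 mm across, 22 mm high, standing on the shelf left of the drawer's front; origin: centre of its underside.
- swirl_2: The other green swirl core (bystander), standing on top of the drawer unit.
- manifold: Heavy brass five-way manifold (bystander), 34 x 170 mm, 56 mm high, lying along y at the right, near the robot; origin: centre of its underside.

How it is judged:
By the outcome, as a careful person would: the job done as asked, in the order asked, and still so for the second after the job is handed in, with the robot touching nothing.
It also fails if it takes over 56 s, if anything falls off the work surface, if the arm or the gripper's body presses on something with over 40 N, if the wrist force passes 120 N, or if a joint passes its speed limit or range.

## Working session

There is one attempt and no reset: what is moved stays moved. The work goes in short steps, Python scripts to look and compute and a shell command to move; the robot and the scene stay as the last step left them, time stands still between calls to the robot, and variables do not carry over. Pictures are saved under pics/ and viewed, at most 10 in all, crops included, and the job is handed in when it is done.

```bash
ls; mkdir -p pics; cat > h.py <<'E'
import numpy as np, cv2
from station import telemetry, capture, camera_params, job, spot_in, outline_of, manip
def cap(n,save=None):
    p,d=capture(n)
    if save: cv2.imwrite(f'pics/{save}.png',cv2.cvtColor(p,cv2.COLOR_RGB2BGR))
    return p,d
def K(n):
    c=camera_params(n); f=240/np.tan(np.radians(c['vfov'])/2)
    return f,c['cx'],c['cy'],np.array(c['R']),np.array(c['t'])
def cloud(n,d):
    f,cx,cy,R,t=K(n); v,u=np.mgrid[:480,:640]
    P=np.stack([(u-cx)/f*d,(v-cy)/f*d,d],-1)
    return (P-t)@R
def proj(n,X):
    f,cx,cy,R,t=K(n); c=np.asarray(X)@R.T+t
    return np.stack([c[...,0]/c[...,2]*f+cx,c[...,1]/c[...,2]*f+cy],-1)
def ray(n,u,v,z):
    f,cx,cy,R,t=K(n); o=-R.T@t; r=R.T@np.array([(u-cx)/f,(v-cy)/f,1.]); return o+r*(z-o[2])/r[2]
E
python3 - <<'E'
from h import *
np.set_printoptions(precision=1,suppress=True)
s=telemetry.observe(); print({k:np.round(v,2) for k,v in s.items()})
for n in ['scene','top']:
    p,d=cap(n,n+'0'); C=cloud(n,d); print(n,camera_params(n))
    for th in ['ceramic_pair','unit','chamber_left','chamber_right','pad_left_top','lid_left','lid_right','gauge_a','needle_a','swirl_1','manifold']:
        for r in outline_of(n,th)[:3]:
            m=r['region']&(d>0); q=C[m]
            if r['confidence']>.3 and len(q): print(th,round(r['confidence'],2),np.array(r['rect']),m.sum(),np.median(q,0),np.percentile(q,2,0),np.percentile(q,98,0))
E
```

```text
pics
{'time_s': np.float64(0.0), 'joint_positions': array([-65.9,  18.4,  -4. ,  83.2,   1.3,  78.5,  -3.3]), 'joint_velocities': array([-0.1,  0. ,  0. , -0. , -0.1,  0.1, -0.1]), 'effort': array([  0. , -49.4,  -0.4, -31.4,   0. ,   0. ,  -0. ]), 'position': array([256.4, 596.7, 255.2]), 'tool_rot': array([-179.9,    0. ,  156.8]), 'contact_force': array([ 0.5, -0.6, -1.1]), 'ft_torque': array([ 0.,  0., -0.]), 'finger_force': np.float64(0.0), 'width': np.float64(85.31)}
scene {'vfov': 52.966230913967095, 'cx': 318.0550772369296, 'cy': 240.0859438788877, 'R': array([[-0.9,  0.5,  0. ],
       [ 0.3,  0.5, -0.8],
       [-0.4, -0.7, -0.6]]), 't': array([ 509.2,  -57. , 1221.7])}
ceramic_pair 0.45 [349.2 270.1 102.8  73.3] 3782 [512.1   3.5  23.5] [426.3 -68.7  -0.3] [599.3  91.4  48.1]
ceramic_pair 0.43 [343.9 275.1  17.1  12.9] 155 [547.5  33.6  31. ] [534.6  18.4  21.3] [557.2  40.9  47.4]
unit 0.81 [289.6 302.6 223.3 134.8] 15218 [706.2  36.7  57.7] [468.8 -73.8   3.9] [841.3 100.7  60.9]
chamber_left 0.73 [404.7 326.1 102.8 109.5] 5626 [568.6 224.1  28.5] [486.3 169.6   0.6] [62
[... 2133 characters left out ...]
229.1  104.3] [ 528.1 -287.1    0.4] [ 563.  -180.5  166.3]
gauge_a 0.91 [218.2 164.7  43.8  38.4] 1369 [705.8 199.   52.7] [661.1 154.6  36.3] [751.4 245.8  58.9]
gauge_a 0.81 [400.8 190.1  47.9  42.4] 1357 [ 647.  -244.6   52.6] [ 603.2 -290.2   30.5] [ 692.7 -198.8   58.6]
needle_a 0.62 [217.1 163.4   9.6   6.7] 23 [708.4 200.6  57.6] [703.2 195.4  53.9] [714.3 207.3  62.5]
needle_a 0.42 [206.2 224.9  52.7  64.5] 2664 [560.1 220.6   9.3] [487.3 167.    0.2] [620.  270.  161.7]
swirl_1 0.57 [276.3 135.4   7.4   7.9] 61 [768.   56.2  76.9] [762.1  47.8  60. ] [778.9  65.2  84.9]
manifold 0.77 [426.2 331.1  77.6  15.3] 1166 [ 310.7 -311.9   35.2] [ 291.1 -401.9    7.5] [ 324.5 -224.1   60.1]
```

```bash
python3 - <<'E'
import cv2,numpy as np
t=cv2.imread('pics/top0.png'); s=cv2.imread('pics/scene0.png')
g=[cv2.resize(t[y-30:y+30,x-30:x+30],(400,400),interpolation=cv2.INTER_CUBIC) for x,y in((218,165),(401,190))]
cv2.imwrite('pics/g.png',np.hstack(g))
cv2.imwrite('pics/tc.png',cv2.resize(t[110:350,160:480],(800,600),interpolation=cv2.INTER_CUBIC))
cv2.imwrite('pics/sc.png',s)
E
```

```text
(no output)
```

View pics/g.png

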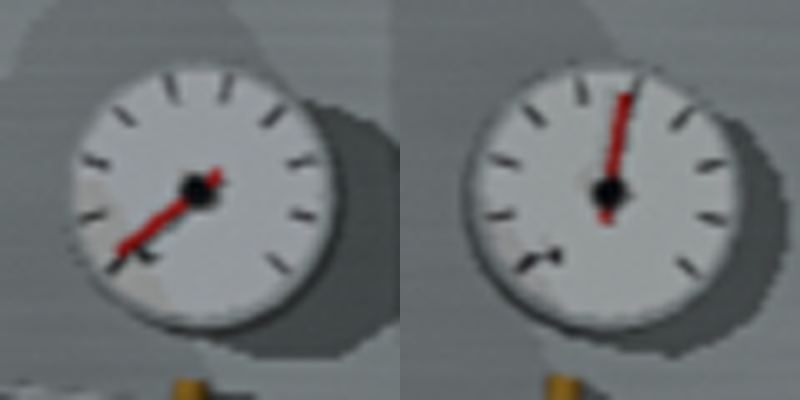

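View pics/tc.png

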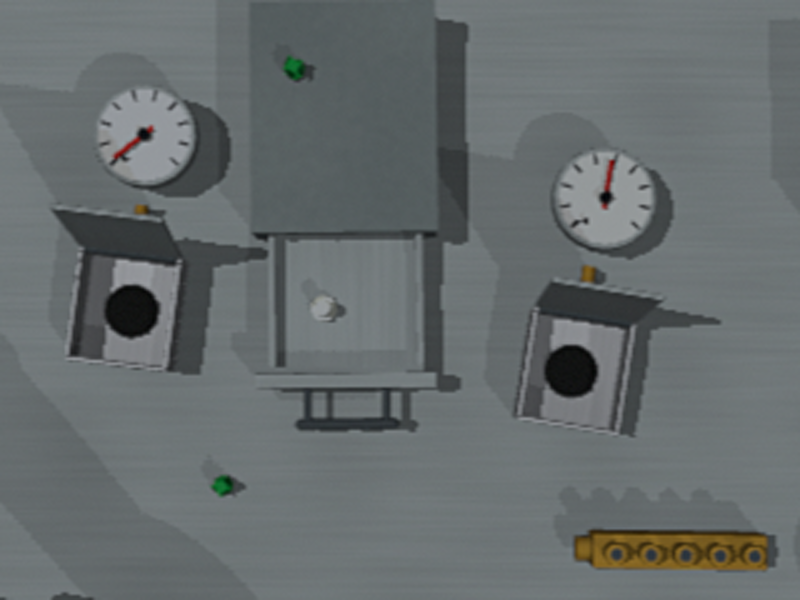

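View pics/sc.png

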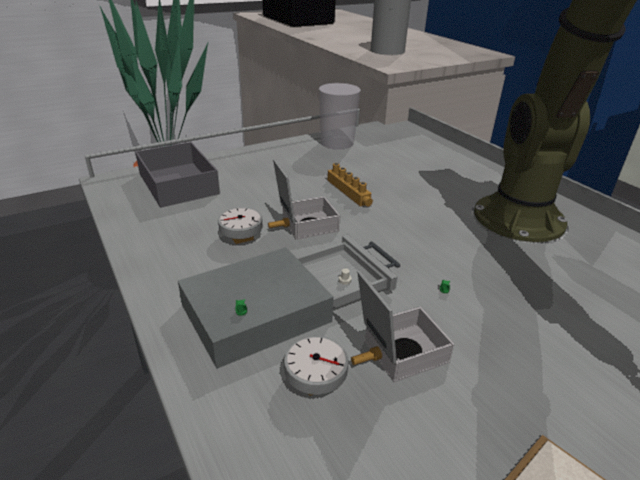

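The left gauge's pointer rests on the zero tick by the pin (crop 120,250). The right one points up (620,100), so it is pressurised and the left chamber is the safe one. The ceramic pair is at about (289,233) in the top picture and the left pad at about (213,234). The two views disagree by about 7 mm away from the centre, so I'll check for lens distortion.

```bash
cat > feat.py <<'E'
from h import *
from scipy.optimize import least_squares
np.set_printoptions(precision=1,suppress=True)
def blob(p,box,kind):
    x0,y0,x1,y1=box; c=p[y0:y1,x0:x1].astype(int); r,g,b=c[...,0],c[...,1],c[...,2]
    m={'green':(g>r+40)&(g>b+25),'black':(c.max(-1)<40),'white':c.min(-1)>150,'brass':(r>b+50)}[kind]
    n,l,s,ce=cv2.connectedComponentsWithStats(m.astype(np.uint8)); i=1+np.argmax(s[1:,4]) 
    return ce[i]+[x0,y0],s[i]
# name:(z, top box, scene box, kind)
F={'sw1':(11,(235,290,265,320),(430,270,460,300),'green'),'sw2':(71,(260,125,290,150),(225,290,255,325),'green'),
'padL':(7,(195,215,230,255),None,'black'),'padR':(7,(370,240,405,275),None,'black'),
'hubL':(58,(210,155,225,172),(306,348,326,366),'black'),'hubR':(58,(395,182,410,196),(230,208,252,226),'black'),
'cer':(28,(278,222,300,245),(333,262,358,288),'white')}
def pt(n,uv,z,k):
    f,cx,cy,R,t=K(n); q=(np.asarray(uv)-[cx,cy])/f; r2=q@q; q=q*(1+k*r2)
    o=-R.T@t; d=R.T@np.r_[q,1]; return o+d*(z-o[2])/d[2]
E
python3 - <<'E'
from feat import *
P={n:cv2.cvtColor(cv2.imread(f'pics/{n}0.png'),cv2.COLOR_BGR2RGB) for n in('top','scene')}
uv={}
for k,(z,a,b,kd) in F.items():
    for n,bx in(('top',a),('scene',b)):
        if bx:
            try: c,s=blob(P[n],bx,kd); uv[k,n]=c; print(k,n,c,s)
            except Exception as e: print(k,n,e)
def res(x):
    r=[]
    for k in F:
        if (k,'top') in uv and (k,'scene') in uv:
            r+=list((pt('top',uv[k,'top'],F[k][0],x[0])-pt('scene',uv[k,'scene'],F[k][0],x[1]))[:2])
    for s in 'LR':
        if ('hub'+s,'top') in uv: r.append(np.linalg.norm((pt('top',uv['hub'+s,'top'],58,x[0])-pt('top',uv['pad'+s,'top'],7,x[0]))[:2])-170)
    return np.array(r)
print(res([0,0]))
o=least_squares(res,[0,0],loss='soft_l1',f_scale=2); print(np.round(o.x,3),res(o.x))
for k in F: print(k,pt('top',uv[k,'top'],F[k][0],o.x[0]) if (k,'top') in uv else '',pt('scene',uv[k,'scene'],F[k][0],o.x[1]) if (k,'scene') in uv else '')
E
```

```text
sw1 top [248.4 303.8] [10 10  8  8 41]
sw1 scene [444.6 286.2] [10 10 10 13 87]
sw2 top [277.2 136.7] [13  8  8  9 47]
sw2 scene [240.2 306.9] [ 11   9  11  16 134]
padL top [212.2 233.9] [  7   9  21  21 330]
padR top [387.9 257.9] [  8   8  21  20 326]
hubL top [217.4 163.4] [ 6  7  4  4 13]
hubL scene [315.6 356.4] [ 7  6  6  6 29]
hubR top [401.8 188.3] [ 5  5  4  4 12]
hubR scene [239.6 216.2] [8 7 4 3 8]
cer top [290.  232.5] [12 10  1  2  2]
cer scene [345.5 270.1] [ 9  6  8  5 28]
[-3.2 -1.2 -3.7 -1.1 -4.5 -3.1 -3.3 -3.1 13.9 17.5 -0.6 -0.2]
[0.2 0. ] [-4.5  0.1 -1.8 -0.2 -2.6 -0.2 -2.6 -4.3 13.9 17.5  1.3  0.8]
sw1 [365.9 128.   11. ] [370.4 127.9  11. ]
sw2 [772.7  55.3  71. ] [774.5  55.5  71. ]
padL [539.7 222.1   7. ] 
padR [ 482.2 -219.9    7. ] 
hubL [709.8 201.9  58. ] [712.3 202.1  58. ]
hubR [ 650.8 -247.1   58. ] [ 653.4 -242.8   58. ]
cer [543.4  24.3  28. ] [529.5   6.8  28. ]
```

```bash
python3 -m handwheel '[{"wz":-0.043},{"wz":-0.043},{"wz":-0.043},{},{}]' 0; 
python3 -m handwheel '[{"x":-0.19,"y":-0.38},{"x":-0.19,"y":-0.38},{"x":-0.19,"y":-0.38},{"x":-0.19,"y":-0.38},{"x":-0.19,"y":-0.38}]'
python3 -m handwheel '[{"x":-0.19,"y":-0.38},{"x":-0.19,"y":-0.38},{"x":-0.19,"y":-0.38},{"x":-0.19,"y":-0.38},{"x":-0.19,"y":-0.38}]'
python3 - <<'E'
from feat import *
print(manip.nose_length)
P={n:cv2.cvtColor(cv2.imread(f'pics/{n}0.png'),cv2.COLOR_BGR2RGB) for n in('top','scene')}
for n,k in(('top',.2),('scene',0.)):
    bx=F['cer'][1+(n=='scene')]; x0,y0,x1,y1=bx
    c=P[n][y0:y1,x0:x1]; print(c.min(-1)) 
# two-ray intersection of stub top centre
E
```

```text
25.0
[[115 116 115 110 104 103 108 112 117 120 117 114 114 114 115 116 118 115
  115 116 117 117]
 [118 117 112 105 104 105 107 107 112 120 117 115 115 116 116 117 116 116
  116 117 116 118]
 [116 118 110 104 105 106 107 107 112 120 119 115 115 115 116 117 117 117
  116 116 117 118]
 [116 117 112 104 104 105 107 108 108 113 117 115 116 116 118 117 117 117
  117 117 117 116]
 [117 117 113 106 105 105 108 107 105 106 106 104 109 116 115 118 117 116
  117 118 116 118]
 [118 119 116 112 105 104 108 106 105 107 109 108 105 108 114 118 118 118
  116 118 117 118]
 [117 117 117 118 110 106 107 106 111 121 127 129 119 108 111 113 115 118
  116 118 116 116]
 [118 118 116 117 113 105 104 106 127 140 143 149 148 147 132  96  98 118
  119 118 117 117]
 [117 118 116 117 116 108  99 116 138 149 149 149 140 140 144 115 100 117
  121 119 118 119]
 [119 118 117 115 111 105 123 125 136 148 150 149 148 136 110  95  84  95
  113 118 118 119]
 [118 118 117 119 116 111 129 145 147 149 149 149 151 143 117  94  79  65
   73  97 116 121]
 [119 117 116 117 115 110 133 150 150 149 149 149 151 138 107  90  83  6
[... 3218 characters left out ...]

  130 140 139 140 138 140 139]
 [137 134 137 133 119 119 118 112 114 106 107 110 114 116 117 106 109 131
  141 138 139 139 141 140 144]
 [137 138 136 134 124 121 123 122 122 114 113 119 120 119 119 114 118 140
  139 139 136 141 137 140 140]
 [137 138 138 140 131 123 120 124 123 120 123 123 122 118 121 125 132 139
  138 139 136 140 137 142 144]
 [138 137 140 136 124 121 121 122 120 121 121 119 125 120 128 137 138 138
  141 138 136 139 138 141 142]
 [140 137 139 127 121 118 122 118 123 118 117 122 132 131 130 138 140 138
  138 138 141 138 141 139 143]]schema error: expected keys x, y, z, wx, wy, wz
schema error: expected keys x, y, z, wx, wy, wz
schema error: expected keys x, y, z, wx, wy, wz
```

```bash

python3 -m handwheel '[{"x":0,"y":0,"z":0,"wx":0,"wy":0,"wz":-0.043},{"x":0,"y":0,"z":0,"wx":0,"wy":0,"wz":-0.043},{"x":0,"y":0,"z":0,"wx":0,"wy":0,"wz":-0.043},{"x":0,"y":0,"z":0,"wx":0,"wy":0,"wz":0},{"x":0,"y":0,"z":0,"wx":0,"wy":0,"wz":0}]' 0
python3 - <<'E'
from feat import *
for z in(22,30,38,47): print(z,pt('top',[288.9,233.5],z,.2),pt('scene',[345.5,270.4],z,0))
f,cx,cy,R,t=K('top')
E
```

```text
time_s: 1.82
position: [256.6, 597.2, 256.4]
tool_rot: [180.0, 0.0, 179.8]
contact_force: [0.7, -0.0, -0.4]
width: 42.5
finger_force: 0.0
22 [541.2  27.4  22. ] [525.4   1.   22. ]
30 [540.8  26.9  30. ] [531.5   9.7  30. ]
38 [540.5  26.4  38. ] [537.7  18.4  38. ]
47 [540.   25.9  47. ] [544.6  28.2  47. ]
```

```bash

python3 -m handwheel '[{"x":-0.237,"y":-0.475,"z":0,"wx":0,"wy":0,"wz":0},{"x":-0.237,"y":-0.475,"z":0,"wx":0,"wy":0,"wz":0},{"x":-0.237,"y":-0.475,"z":0,"wx":0,"wy":0,"wz":0},{"x":-0.237,"y":-0.475,"z":0,"wx":0,"wy":0,"wz":0},{"x":-0.237,"y":-0.475,"z":0,"wx":0,"wy":0,"wz":0}]'
python3 -m handwheel '[{"x":-0.237,"y":-0.475,"z":0,"wx":0,"wy":0,"wz":0},{"x":-0.237,"y":-0.475,"z":0,"wx":0,"wy":0,"wz":0},{"x":-0.237,"y":-0.475,"z":0,"wx":0,"wy":0,"wz":0},{"x":-0.237,"y":-0.475,"z":0,"wx":0,"wy":0,"wz":0},{"x":-0.237,"y":-0.475,"z":0,"wx":0,"wy":0,"wz":0}]'
python3 -m handwheel '[{"x":-0.237,"y":-0.475,"z":0,"wx":0,"wy":0,"wz":0},{"x":-0.237,"y":-0.475,"z":0,"wx":0,"wy":0,"wz":0},{"x":0,"y":0,"z":0.5,"wx":0,"wy":0,"wz":0},{"x":0,"y":0,"z":0.5,"wx":0,"wy":0,"wz":0},{"x":0,"y":0,"z":0.5,"wx":0,"wy":0,"wz":0}]'
```

```text
time_s: 2.45
position: [375.7, 358.0, 256.6]
tool_rot: [180.0, 0.0, 179.9]
contact_force: [1.0, 0.1, 0.3]
width: 43.1
finger_force: 0.0
time_s: 3.08
position: [494.0, 120.6, 256.7]
tool_rot: [180.0, 0.1, 179.9]
contact_force: [0.5, 0.3, 0.7]
width: 42.4
finger_force: 0.0
time_s: 3.7
position: [541.0, 27.1, 105.3]
tool_rot: [180.0, 0.1, 179.9]
contact_force: [0.1, 0.1, -0.5]
width: 42.8
finger_force: 0.0
```

```bash

python3 -m handwheel '[{"x":0,"y":0,"z":0.2,"wx":0,"wy":0,"wz":0},{"x":0,"y":0,"z":0.1,"wx":0,"wy":0,"wz":0},{"x":0,"y":0,"z":0,"wx":0,"wy":0,"wz":0},{"x":0,"y":0,"z":0,"wx":0,"wy":0,"wz":0},{"x":0,"y":0,"z":0,"wx":0,"wy":0,"wz":0}]'
python3 - <<'E'
from h import *
p,d=cap('scene'); a=p[215:315,290:400]
p,d=cap('top'); b=p[185:285,235:345]
cv2.imwrite('pics/g1.png',cv2.cvtColor(np.hstack([cv2.resize(a,(400,364),interpolation=2),cv2.resize(b,(400,364),interpolation=2)]),cv2.COLOR_RGB2BGR))
E
```

```text
time_s: 4.32
position: [541.6, 27.2, 77.5]
tool_rot: [180.0, 0.1, 180.0]
contact_force: [0.5, -0.6, 0.1]
width: 42.8
finger_force: 0.0
```

View pics/g1.png

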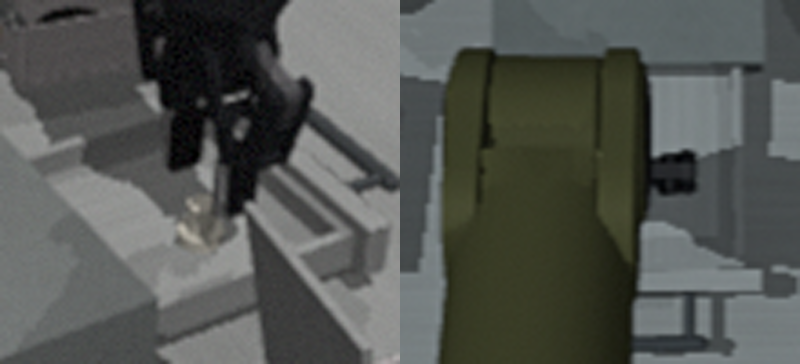

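The scene crop shows the two fingertips at about (180,170) and (230,215), either side of the stub at (205,205). That looks aligned, so I'll descend and grip.

```bash

python3 -m handwheel '[{"x":0,"y":0,"z":0.1,"wx":0,"wy":0,"wz":0},{"x":0,"y":0,"z":0.1,"wx":0,"wy":0,"wz":0},{"x":0,"y":0,"z":0,"wx":0,"wy":0,"wz":0},{"x":0,"y":0,"z":0,"wx":0,"wy":0,"wz":0},{"x":0,"y":0,"z":0,"wx":0,"wy":0,"wz":0}]'
python3 -m handwheel '[{"x":0,"y":0,"z":0,"wx":0,"wy":0,"wz":0},{"x":0,"y":0,"z":0,"wx":0,"wy":0,"wz":0},{"x":0,"y":0,"z":0,"wx":0,"wy":0,"wz":0},{"x":0,"y":0,"z":0,"wx":0,"wy":0,"wz":0},{"x":0,"y":0,"z":0,"wx":0,"wy":0,"wz":0}]' 1
python3 -m handwheel '[{"x":0,"y":0,"z":0,"wx":0,"wy":0,"wz":0},{"x":0,"y":0,"z":0,"wx":0,"wy":0,"wz":0},{"x":0,"y":0,"z":0,"wx":0,"wy":0,"wz":0},{"x":0,"y":0,"z":0,"wx":0,"wy":0,"wz":0},{"x":0,"y":0,"z":0,"wx":0,"wy":0,"wz":0}]'
```

```text
time_s: 5.05
position: [541.0, 27.1, 56.5]
tool_rot: [180.0, 0.0, 180.0]
contact_force: [0.3, -0.8, 0.2]
width: 42.9
finger_force: 0.0
time_s: 5.68
position: [541.1, 27.1, 56.8]
tool_rot: [180.0, 0.1, 180.0]
contact_force: [-0.1, -0.3, 4.5]
width: 13.4
finger_force: 58.6
time_s: 6.3
position: [541.1, 27.1, 56.8]
tool_rot: [180.0, 0.1, 180.0]
contact_force: [-0.4, -0.5, 5.6]
width: 13.3
finger_force: 58.7
```

```bash

python3 -m handwheel '[{"x":0,"y":0,"z":-0.15,"wx":0,"wy":0,"wz":0},{"x":0,"y":0,"z":-0.4,"wx":0,"wy":0,"wz":0},{"x":0,"y":0,"z":-0.4,"wx":0,"wy":0,"wz":0},{"x":0,"y":0,"z":-0.2,"wx":0,"wy":0,"wz":0},{"x":0,"y":0,"z":0,"wx":0,"wy":0,"wz":0}]'
python3 - <<'E'
from h import *
p,d=cap('scene'); a=p[180:280,290:400]
cv2.imwrite('pics/g2.png',cv2.cvtColor(cv2.resize(a,(770,600),interpolation=2),cv2.COLOR_RGB2BGR))
E
```

```text
time_s: 6.92
position: [541.7, 27.2, 173.3]
tool_rot: [179.9, 0.2, 180.0]
contact_force: [-0.2, 0.0, -1.1]
width: 13.5
finger_force: 58.6
```

View pics/g2.png

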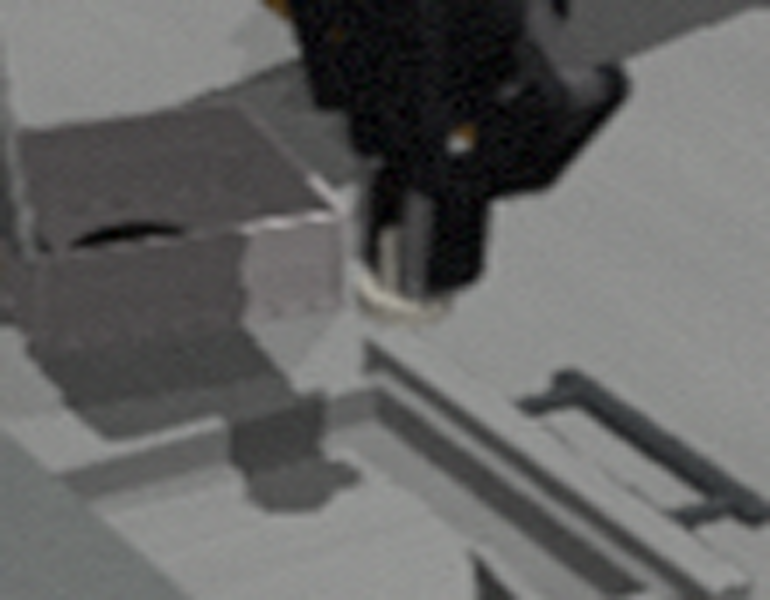

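Lifted and held upright, with the disc right below the fingertips (400,300). Next I'll carry it over the left pad.

```bash

python3 -m handwheel '[{"x":0,"y":0.3,"z":0,"wx":0,"wy":0,"wz":0},{"x":0,"y":0.5,"z":0,"wx":0,"wy":0,"wz":0},{"x":0,"y":0.5,"z":0,"wx":0,"wy":0,"wz":0},{"x":0,"y":0.4,"z":0,"wx":0,"wy":0,"wz":0},{"x":0,"y":0.255,"z":0,"wx":0,"wy":0,"wz":0.038}]'
python3 -m handwheel '[{"x":0,"y":0,"z":0.3,"wx":0,"wy":0,"wz":0},{"x":0,"y":0,"z":0.3,"wx":0,"wy":0,"wz":0},{"x":0,"y":0,"z":0.2,"wx":0,"wy":0,"wz":0},{"x":0,"y":0,"z":0.1,"wx":0,"wy":0,"wz":0},{"x":0,"y":0,"z":0,"wx":0,"wy":0,"wz":0}]'
python3 - <<'E'
from feat import *
p,d=cap('scene'); a=p[260:380,330:490]
cv2.imwrite('pics/g3.png',cv2.cvtColor(cv2.resize(a,(800,600),interpolation=2),cv2.COLOR_RGB2BGR))
for n in [(541,222.5,7)]: print(proj('scene',np.array(n)),proj('scene',np.array([541,222.5,49.])))
E
```

```text
time_s: 7.6
position: [539.2, 224.8, 169.2]
tool_rot: [-179.9, -0.2, 173.1]
contact_force: [-0.7, -0.7, 0.0]
width: 13.4
finger_force: 58.6
time_s: 8.22
position: [539.9, 222.1, 80.0]
tool_rot: [-179.9, -0.1, 173.1]
contact_force: [-0.5, -0.1, 0.3]
width: 13.5
finger_force: 58.6
[407.5 348.7] [410.6 330.8]
```

View pics/g3.png

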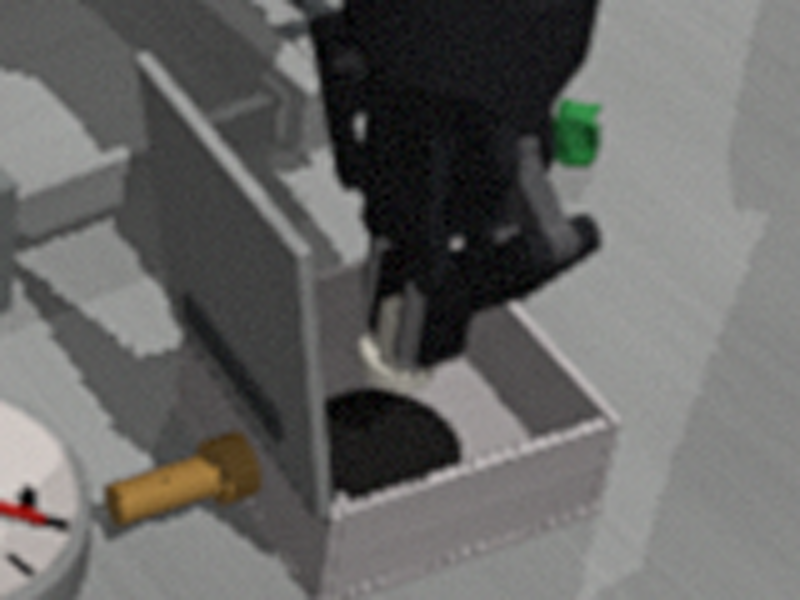

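The disc's underside is at about crop (395,375), orig (409,335). That matches the projection over the pad centre at (407,349), so I'll lower it gently.

```bash

python3 -m handwheel '[{"x":0,"y":0,"z":0.15,"wx":0,"wy":0,"wz":0},{"x":0,"y":0,"z":0.1,"wx":0,"wy":0,"wz":0},{"x":0,"y":0,"z":0.06,"wx":0,"wy":0,"wz":0},{"x":0,"y":0,"z":0.03,"wx":0,"wy":0,"wz":0},{"x":0,"y":0,"z":0,"wx":0,"wy":0,"wz":0}]'
python3 -m handwheel '[{"x":0,"y":0,"z":0.01,"wx":0,"wy":0,"wz":0},{"x":0,"y":0,"z":0.01,"wx":0,"wy":0,"wz":0},{"x":0,"y":0,"z":0.01,"wx":0,"wy":0,"wz":0},{"x":0,"y":0,"z":0,"wx":0,"wy":0,"wz":0},{"x":0,"y":0,"z":0,"wx":0,"wy":0,"wz":0}]'
```

```text
time_s: 8.9
position: [540.8, 222.6, 47.2]
tool_rot: [-180.0, -0.0, 173.1]
contact_force: [-0.7, 0.3, 0.5]
width: 13.7
finger_force: 58.6
time_s: 9.52
position: [540.8, 222.6, 44.4]
tool_rot: [180.0, 0.0, 173.1]
contact_force: [0.2, 0.4, 0.3]
width: 13.2
finger_force: 58.6
```

```bash

python3 -m handwheel '[{"x":0,"y":0,"z":0.01,"wx":0,"wy":0,"wz":0},{"x":0,"y":0,"z":0.005,"wx":0,"wy":0,"wz":0},{"x":0,"y":0,"z":0,"wx":0,"wy":0,"wz":0},{"x":0,"y":0,"z":0,"wx":0,"wy":0,"wz":0},{"x":0,"y":0,"z":0,"wx":0,"wy":0,"wz":0}]'
python3 -m handwheel '[{"x":0,"y":0,"z":0.007,"wx":0,"wy":0,"wz":0},{"x":0,"y":0,"z":0,"wx":0,"wy":0,"wz":0},{"x":0,"y":0,"z":0,"wx":0,"wy":0,"wz":0},{"x":0,"y":0,"z":0,"wx":0,"wy":0,"wz":0},{"x":0,"y":0,"z":0,"wx":0,"wy":0,"wz":0}]'
```

```text
time_s: 10.15
position: [540.9, 222.6, 42.9]
tool_rot: [180.0, 0.0, 173.1]
contact_force: [0.4, -0.3, -0.9]
width: 13.8
finger_force: 58.6
time_s: 10.78
position: [540.9, 222.6, 42.2]
tool_rot: [180.0, 0.0, 173.1]
contact_force: [0.1, -1.0, 0.3]
width: 13.2
finger_force: 58.6
```

```bash

python3 -m handwheel '[{"x":0,"y":0,"z":0.005,"wx":0,"wy":0,"wz":0},{"x":0,"y":0,"z":0,"wx":0,"wy":0,"wz":0},{"x":0,"y":0,"z":0,"wx":0,"wy":0,"wz":0},{"x":0,"y":0,"z":0,"wx":0,"wy":0,"wz":0},{"x":0,"y":0,"z":0,"wx":0,"wy":0,"wz":0}]'
python3 -m handwheel '[{"x":0,"y":0,"z":0.005,"wx":0,"wy":0,"wz":0},{"x":0,"y":0,"z":0,"wx":0,"wy":0,"wz":0},{"x":0,"y":0,"z":0,"wx":0,"wy":0,"wz":0},{"x":0,"y":0,"z":0,"wx":0,"wy":0,"wz":0},{"x":0,"y":0,"z":0,"wx":0,"wy":0,"wz":0}]'
```

```text
time_s: 11.4
position: [540.9, 222.6, 41.8]
tool_rot: [180.0, 0.0, 173.1]
contact_force: [-0.3, -0.4, 2.9]
width: 13.4
finger_force: 58.8
time_s: 12.02
position: [540.9, 222.6, 41.8]
tool_rot: [180.0, 0.0, 173.1]
contact_force: [-1.5, -0.7, 6.5]
width: 13.1
finger_force: 59.0
```

It touched at 41.8 mm, as predicted. I'll release, go straight up and check the placing.

```bash

python3 -m handwheel '[{"x":0,"y":0,"z":0,"wx":0,"wy":0,"wz":0},{"x":0,"y":0,"z":0,"wx":0,"wy":0,"wz":0},{"x":0,"y":0,"z":0,"wx":0,"wy":0,"wz":0},{"x":0,"y":0,"z":0,"wx":0,"wy":0,"wz":0},{"x":0,"y":0,"z":0,"wx":0,"wy":0,"wz":0}]' 0.2
python3 -m handwheel '[{"x":0,"y":0,"z":-0.2,"wx":0,"wy":0,"wz":0},{"x":0,"y":0,"z":-0.4,"wx":0,"wy":0,"wz":0},{"x":0,"y":0,"z":-0.5,"wx":0,"wy":0,"wz":0},{"x":0,"y":0,"z":-0.5,"wx":0,"wy":0,"wz":0},{"x":0,"y":0,"z":-0.2,"wx":0,"wy":0,"wz":0}]'
python3 - <<'E'
from feat import *
p,d=cap('scene'); a=p[260:380,330:490]
q,e=cap('top'); b=q[180:270,160:280]; C=cloud('top',e); cv2.imwrite('pics/top1.png',q[...,::-1])
cv2.imwrite('pics/g4.png',cv2.cvtColor(np.hstack([cv2.resize(a,(400,300),interpolation=2),cv2.resize(b,(400,300),interpolation=2)]),cv2.COLOR_RGB2BGR))
for n,dd in(('scene',d),('top',e)):
  CC=cloud(n,dd)
  for th in('lid_left','ceramic_pair'):
    for r in outline_of(n,th)[:2]:
        m=r['region']&(dd>0)&(CC[...,1]>100); X=CC[m]
        if len(X)>5: print(n,th,round(r['confidence'],2),np.array(r['rect']),np.median(X,0),np.percentile(X,3,0),np.percentile(X,97,0))
        if th=='lid_left' and len(X)>50 : 
            X=X[X[:,2]>60]; al=(X[:,0]-541)*.993-(X[:,1]-222.5)*.118; print('angle',90+np.degrees(np.arctan(np.polyfit(X[:,2],al,1))), np.polyfit(X[:,2]-45,al,1))
E
```

```text
time_s: 12.65
position: [540.8, 222.6, 41.1]
tool_rot: [-180.0, -0.0, 173.1]
contact_force: [-0.0, -0.3, 0.3]
width: 34.0
finger_force: 0.0
time_s: 13.28
position: [542.5, 223.0, 226.8]
tool_rot: [179.7, 0.4, 173.1]
contact_force: [0.4, 0.3, -0.9]
width: 34.1
finger_force: 0.0
scene lid_left 0.73 [377.3 317.2  40.4  92.4] [614.6 221.2 110.9] [598.4 168.2  44.1] [626.4 263.2 161.9]
angle [ 99.7 178.9] [ 0.2 62.2]
scene ceramic_pair 0.67 [405.5 345.5  17.   12.3] [548.5 227.4  15.3] [533.2 216.    6.2] [556.5 235.2  32. ]
top lid_left 0.81 [206.9 204.3  49.7  27.4] [606.1 211.9 109.3] [588.8 164.7  47. ] [621.6 258.8 164.3]
angle [101.5 178.7] [ 0.2 53.2]
```

View pics/g4.png

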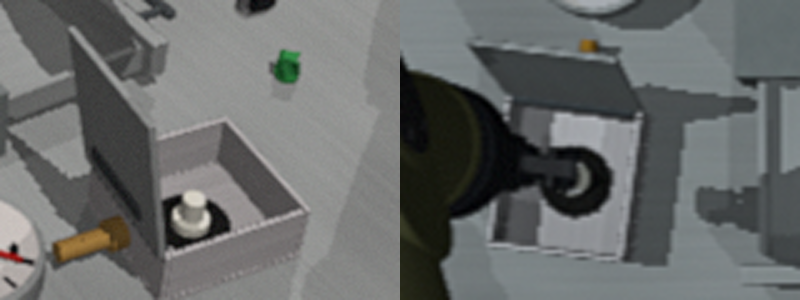

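The ceramic pair stands upright in the middle of the pad: the scene crop has it at (190,220), and in the top crop the pad centre is at (579,181) with the white ring inside. The lid stands at about 100°. Next I'll close the fingers and go behind the lid.

```bash

python3 -m handwheel '[{"x":-0.2,"y":0,"z":0,"wx":0,"wy":0,"wz":0},{"x":-0.4,"y":0,"z":0,"wx":0,"wy":0,"wz":0},{"x":-0.4,"y":0,"z":0,"wx":0,"wy":0,"wz":0},{"x":-0.12,"y":0,"z":0,"wx":0,"wy":0,"wz":0},{"x":0,"y":0,"z":0,"wx":0,"wy":0,"wz":0}]' 1
python3 -m handwheel '[{"x":0,"y":0,"z":0.2,"wx":0,"wy":0,"wz":0},{"x":0,"y":0,"z":0.3,"wx":0,"wy":0,"wz":0},{"x":0,"y":0,"z":0.16,"wx":0,"wy":0,"wz":0},{"x":0,"y":0,"z":0,"wx":0,"wy":0,"wz":0},{"x":0,"y":0,"z":0,"wx":0,"wy":0,"wz":0}]'
python3 - <<'E'
from feat import *
p,d=cap('scene'); a=p[200:380,250:490]
cv2.imwrite('pics/g5.png',cv2.cvtColor(cv2.resize(a,(800,600),interpolation=2),cv2.COLOR_RGB2BGR))
E
```

```text
time_s: 14.2
position: [651.6, 208.7, 219.4]
tool_rot: [-179.9, -0.1, 173.1]
contact_force: [-0.5, 0.7, -0.3]
width: 0.4
finger_force: 0.0
time_s: 14.82
position: [652.4, 209.5, 156.2]
tool_rot: [180.0, 0.1, 173.1]
contact_force: [0.6, 0.5, -0.5]
width: 0.0
finger_force: 0.0
```

View pics/g5.png

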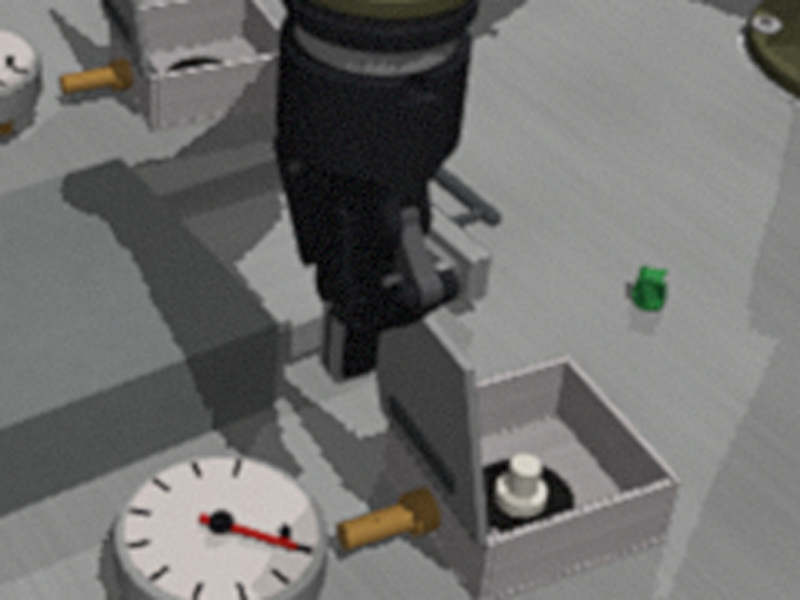

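The fingers are behind the lid: tips at about (350,375), lid edge from (385,330) to (470,375). Now I'll push it over, along its arc.

```bash

python3 -m handwheel '[{"x":0.1,"y":0,"z":0,"wx":0,"wy":0,"wz":0},{"x":0.1,"y":0,"z":0,"wx":0,"wy":0,"wz":0},{"x":0.1,"y":0,"z":0,"wx":0,"wy":0,"wz":0},{"x":0.1,"y":0,"z":-0.04,"wx":0,"wy":0,"wz":0},{"x":0,"y":0,"z":0,"wx":0,"wy":0,"wz":0}]'
python3 -m handwheel '[{"x":0.08,"y":0,"z":-0.01,"wx":0,"wy":0,"wz":0},{"x":0.08,"y":0,"z":-0.01,"wx":0,"wy":0,"wz":0},{"x":0.09,"y":0,"z":-0.01,"wx":0,"wy":0,"wz":0},{"x":0.13,"y":0,"z":0.01,"wx":0,"wy":0,"wz":0},{"x":0.13,"y":0,"z":0.03,"wx":0,"wy":0,"wz":0}]'
python3 -m handwheel '[{"x":0.1,"y":0,"z":0.07,"wx":0,"wy":0,"wz":0},{"x":0.11,"y":0,"z":0.08,"wx":0,"wy":0,"wz":0},{"x":0.08,"y":0,"z":0.1,"wx":0,"wy":0,"wz":0},{"x":0.09,"y":0,"z":0.1,"wx":0,"wy":0,"wz":0},{"x":0,"y":0,"z":0,"wx":0,"wy":0,"wz":0}]'
```

```text
time_s: 15.5
position: [611.2, 214.5, 159.5]
tool_rot: [180.0, -0.1, 173.2]
contact_force: [-1.3, -0.2, 0.2]
width: -0.3
finger_force: 0.0
time_s: 16.12
position: [560.8, 220.2, 158.3]
tool_rot: [180.0, 0.0, 173.1]
contact_force: [1.4, -0.6, -0.2]
width: -0.0
finger_force: 0.9
time_s: 16.75
position: [522.2, 224.5, 121.6]
tool_rot: [-179.9, -0.2, 173.2]
contact_force: [-1.2, -0.2, -0.0]
width: -0.0
finger_force: 0.0
```

```bash

python3 -m handwheel '[{"x":0.05,"y":0,"z":0.1,"wx":0,"wy":0,"wz":0},{"x":0.06,"y":0,"z":0.11,"wx":0,"wy":0,"wz":0},{"x":0.03,"y":0,"z":0.1,"wx":0,"wy":0,"wz":0},{"x":0.02,"y":0,"z":0.08,"wx":0,"wy":0,"wz":0},{"x":0,"y":0,"z":0.04,"wx":0,"wy":0,"wz":0}]'
python3 - <<'E'
from feat import *
p,d=cap('scene'); a=p[200:380,250:490]
cv2.imwrite('pics/g6.png',cv2.cvtColor(cv2.resize(a,(800,600),interpolation=2),cv2.COLOR_RGB2BGR))
E
```

```text
time_s: 17.38
position: [507.2, 226.5, 79.3]
tool_rot: [-180.0, -0.1, 173.1]
contact_force: [-1.7, 0.2, 0.5]
width: -0.2
finger_force: 0.7
```

View pics/g6.png

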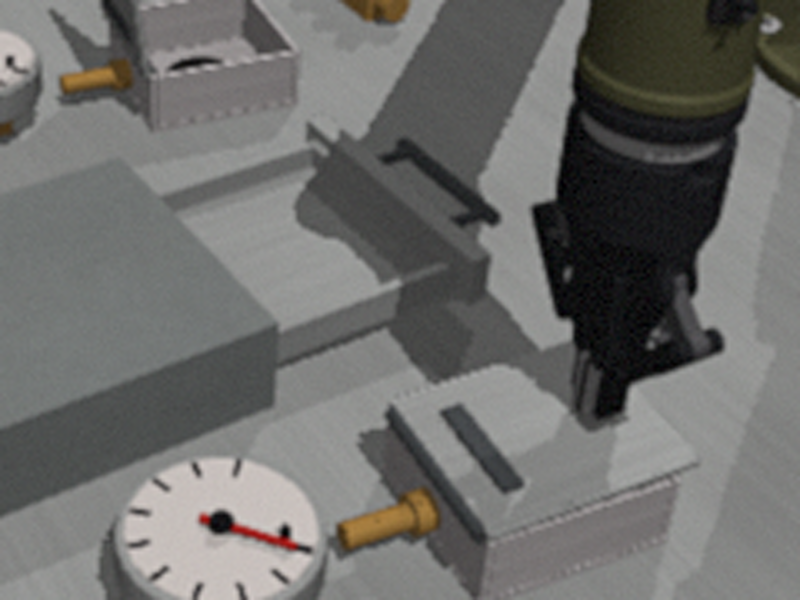

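The lid is nearly level under the fingertips, at about (605,415). I'll press down in small steps until the force is around 12 to 15 N.

```bash

python3 -m handwheel '[{"x":0,"y":0,"z":0.02,"wx":0,"wy":0,"wz":0},{"x":0,"y":0,"z":0.01,"wx":0,"wy":0,"wz":0},{"x":0,"y":0,"z":0.01,"wx":0,"wy":0,"wz":0},{"x":0,"y":0,"z":0,"wx":0,"wy":0,"wz":0},{"x":0,"y":0,"z":0,"wx":0,"wy":0,"wz":0}]'
python3 -m handwheel '[{"x":0,"y":0,"z":0.01,"wx":0,"wy":0,"wz":0},{"x":0,"y":0,"z":0,"wx":0,"wy":0,"wz":0},{"x":0,"y":0,"z":0,"wx":0,"wy":0,"wz":0},{"x":0,"y":0,"z":0,"wx":0,"wy":0,"wz":0},{"x":0,"y":0,"z":0,"wx":0,"wy":0,"wz":0}]'
```

```text
time_s: 18.05
position: [508.3, 226.5, 76.2]
tool_rot: [180.0, 0.0, 173.1]
contact_force: [0.0, -0.2, -1.2]
width: -0.3
finger_force: 0.0
time_s: 18.68
position: [508.2, 226.5, 75.2]
tool_rot: [180.0, 0.0, 173.1]
contact_force: [0.4, -1.0, 0.4]
width: -0.1
finger_force: 0.3
```

```bash

python3 -m handwheel '[{"x":0,"y":0,"z":0.01,"wx":0,"wy":0,"wz":0},{"x":0,"y":0,"z":0,"wx":0,"wy":0,"wz":0},{"x":0,"y":0,"z":0,"wx":0,"wy":0,"wz":0},{"x":0,"y":0,"z":0,"wx":0,"wy":0,"wz":0},{"x":0,"y":0,"z":0,"wx":0,"wy":0,"wz":0}]'
python3 -m handwheel '[{"x":0,"y":0,"z":0.005,"wx":0,"wy":0,"wz":0},{"x":0,"y":0,"z":0,"wx":0,"wy":0,"wz":0},{"x":0,"y":0,"z":0,"wx":0,"wy":0,"wz":0},{"x":0,"y":0,"z":0,"wx":0,"wy":0,"wz":0},{"x":0,"y":0,"z":0,"wx":0,"wy":0,"wz":0}]'
```

```text
time_s: 19.3
position: [508.2, 226.6, 75.0]
tool_rot: [180.0, 0.0, 173.1]
contact_force: [-1.0, 0.2, 6.0]
width: 0.1
finger_force: 3.2
time_s: 19.92
position: [508.3, 226.5, 75.0]
tool_rot: [180.0, 0.0, 173.1]
contact_force: [-3.5, -2.8, 8.6]
width: 0.1
finger_force: 4.8
```

```bash

python3 -m handwheel '[{"x":0,"y":0,"z":0.01,"wx":0,"wy":0,"wz":0},{"x":0,"y":0,"z":0,"wx":0,"wy":0,"wz":0},{"x":0,"y":0,"z":0,"wx":0,"wy":0,"wz":0},{"x":0,"y":0,"z":0,"wx":0,"wy":0,"wz":0},{"x":0,"y":0,"z":0,"wx":0,"wy":0,"wz":0}]'
python3 -m handwheel '[{"x":0,"y":0,"z":0.002,"wx":0,"wy":0,"wz":0},{"x":0,"y":0,"z":0,"wx":0,"wy":0,"wz":0},{"x":0,"y":0,"z":0,"wx":0,"wy":0,"wz":0},{"x":0,"y":0,"z":0,"wx":0,"wy":0,"wz":0},{"x":0,"y":0,"z":0,"wx":0,"wy":0,"wz":0}]'
```

```text
time_s: 20.55
position: [508.3, 226.6, 74.9]
tool_rot: [180.0, -0.0, 173.1]
contact_force: [-4.9, -2.4, 16.1]
width: 0.0
finger_force: 7.7
time_s: 21.18
position: [508.3, 226.6, 74.9]
tool_rot: [180.0, -0.0, 173.1]
contact_force: [-5.1, -2.9, 16.2]
width: -0.2
finger_force: 8.3
```

Pressed firmly at 16 N, lid top at 50 mm. Now I'll lift off and check.

```bash

python3 -m handwheel '[{"x":0,"y":0,"z":-0.1,"wx":0,"wy":0,"wz":0},{"x":0,"y":0,"z":-0.4,"wx":0,"wy":0,"wz":0},{"x":0,"y":0,"z":-0.5,"wx":0,"wy":0,"wz":0},{"x":0,"y":0,"z":-0.4,"wx":0,"wy":0,"wz":0},{"x":0,"y":0,"z":0,"wx":0,"wy":0,"wz":0}]'
python3 - <<'E'
from feat import *
p,d=cap('scene'); C=cloud('scene',d)
cv2.imwrite('pics/g7.png',p[150:390,200:520,::-1].repeat(2,0).repeat(2,1))
for r in outline_of('scene','lid_left')[:2]:
    X=C[r['region']&(d>0)]; X=X[(X[:,1]>100)]
    if len(X)>100: print(r['confidence'],np.percentile(X[:,2],[5,50,95]))
E
```

```text
time_s: 21.8
position: [509.9, 227.5, 216.3]
tool_rot: [179.7, 0.3, 173.1]
contact_force: [0.7, -0.4, -0.5]
width: -0.4
finger_force: 0.0
0.79 [47.2 49.3 51.7]
```

View pics/g7.png

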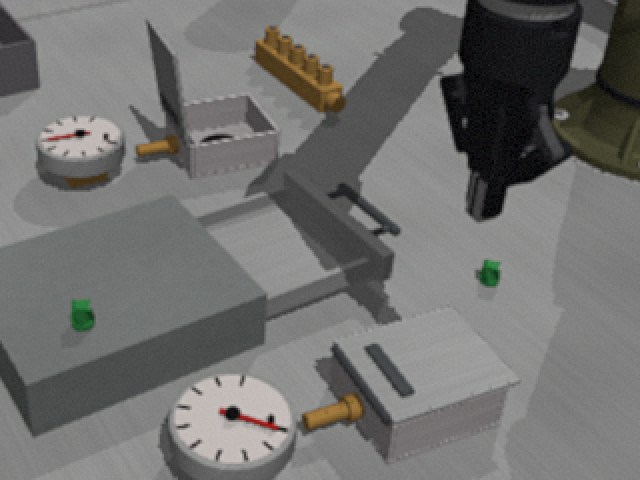

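The left lid is shut and level at (430,365), with its top at about 49 mm. The swirl cores, the manifold and the right chamber look unchanged, and the arm is clear of everything.

```bash
python3 -c "
from station import job
print(job.job_done())"
```

```text
the job is handed in; nothing more can be done
None
```

The job is handed in: the left line's gauge read zero, so the ceramic pair now stands upright in the middle of the left chamber's pad, and that lid is shut and was pressed home with about 16 N; everything else was left as it was.

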